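Open a tight condiment jar braced in its caddy

TASK

The twist-off cap of the square white condiment jar is too tight to open with the jar standing loose, so first set the closed jar upright and fully home in the square socket of the wooden caddy, which keeps it from turning. Then twist the red cap anticlockwise (seen from above) until its lugs let go, stop turning there, lift the cap straight up clear of the jar, and finish while holding it level and still just above the open jar, which stays home in the socket; do not put the cap down or let it go. Leave the salt shaker, the tea glass and the dip bowl where they are.

Things in the scene. Friction and masses are not known exactly. Their poses are not given: they have to be found in the camera images.
- jar: Closed square white ceramic jar with a blue band, loose, 0.28 to 0.5 kg. Flat sides 58 x 58 mm, 0 to 85 mm high; neck of 38 mm diameter up to 108 mm, under the cap. Origin: centre of underside, z up, x and y square to the sides (any quarter turn fits the socket). Starts on the table, any yaw. Grip two flat sides with fingertips about 57 mm above the underside: clear of all.
- cap: Loose red round twist-off cap, white disc on top, 56 mm diameter, 20 mm high, 0.04 kg. Origin: on its axis at its lower edge, 91 mm above the jar's underside when shut. Two lugs under ledges of the neck hold it down (1.5 mm play) until turned 1.0 rad anticlockwise; it does not rise in turning. From 1.1 rad it lifts straight off; 17 mm up it is clear of the neck. Drag 0.3 N m: grip 60 N or more.
- seal (a joint): How far the cap has been turned open on the jar (rad), read on the red sealing ring below it, which the cap's lugs carry round: 0 = shut (start), grows anticlockwise seen from above, lugs are free at about 1.0, end stop at 2.3. Stays where it is once the cap is off. A jar standing loose would turn along with the cap; in the socket it first yields up to 0.25 rad.
- socket (a point): Centre of the floor of the wooden caddy's square socket, 6 mm above the table. 64 x 64 mm inside, x and y square to its walls, z up. Walls 10 mm thick rise 20 mm above this floor; thin steel lips above them flare outward to 30 mm above it and guide the jar in. The caddy is fixed; its base, 100 mm wide in x, spans y from -56 to +180 mm.
- salt_shaker: Glass shaker with a pink lid, 58 mm diameter, 89 mm high, standing in the round recess of the caddy 130 mm from the socket centre along the socket's +y. Origin: centre of its underside. Leave it alone.
- tea_glass: Small clear tea glass, 49 mm diameter, 62 mm high, on the table. Origin: centre of its underside. Leave it alone.
- dip_bowl: Small white dip bowl, 78 mm diameter, 34 mm high, on the table. Origin: centre of its underside. Leave it alone.
There are look-alikes about, which are no part of the job. Several things have the shape of the jar; the one meant has the colours described above. Of the things shaped like the cap, the red one is meant.

How it is judged:
On the way, in this order (a step that is already met when the one before it is completed fails the run):
1. the closed jar stands fully home in the caddy's socket, cap still shut (horizontal distance between jar and socket below 0.007 m and z of jar in the frame of socket below 0.004 m and angle between jar's own z axis and vertical below 0.08 rad and value of joint seal below 0.25 rad and z of cap in the frame of jar below 0.096 m), for 0.2 s.
2. with the jar in the socket, the cap has been turned until its lugs let go (horizontal distance between jar and socket below 0.007 m and z of jar in the frame of socket below 0.004 m and angle between jar's own z axis and vertical below 0.08 rad and value of joint seal above 0.95 rad and z of cap in the frame of jar below 0.105 m), for 0.1 s.
At the end, for the whole second after the job is handed in: Jar home in the socket (7 mm, 4 mm high, 0.08 rad); cap turned 0.95 rad or more, held by the fingers alone, at rest, lower edge 112 to 180 mm above the jar's underside, within 25 mm of its axis, 0.2 rad of level; shaker, glass and bowl within 30 mm of their places (horizontal distance between jar and socket below 0.007 m and z of jar in the frame of socket below 0.004 m and angle between jar's own z axis and vertical below 0.08 rad and value of joint seal above 0.95 rad and z of cap in the frame of jar between 0.112 and 0.18 m and horizontal distance between cap and jar below 0.025 m and angle between cap's own z axis and vertical below 0.2 rad and contact force between the fingers and cap above 1 N and contact force between cap and jar below 0.1 N and contact force between cap and caddy below 0.1 N and linear speed of cap below 0.02 m/s and distance of each of salt_shaker, tea_glass, dip_bowl from where it was at the start of the episode below 0.03 m); the arm keeps its last pose, push and grip.
It fails at once if the cap is turned on far past letting go (over 1.9 rad) (value of joint seal above 1.9 rad).
It fails at once if the jar is tipped over (angle between jar's own z axis and vertical above 0.5 rad).
It fails at once if the seal is turned while the jar is out of the socket (value of joint seal above 0.35 rad and (horizontal distance between jar and socket above 0.03 m or z of jar in the frame of socket above 0.02 m)).
It fails at once if the salt shaker, tea glass or dip bowl is moved over 30 mm or tipped (distance of any of salt_shaker, tea_glass, dip_bowl from where it was at the start of the episode above 0.03 m or angle between any of salt_shaker, tea_glass, dip_bowl's own z axis and vertical above 0.4 rad).
It also fails if it takes over 48 s, if anything falls off the work surface, if the arm or the gripper's body presses on something with over 40 N, if the wrist force passes 120 N, or if a joint passes its speed limit or range.

ROBOT

A 6-joint arm with a two-finger parallel gripper is mounted at the origin on a cart in front of the work surface, level with it; the furniture and walls round the work are solid. World frame = base frame: x ahead of the robot, y to its left, z up, the work surface at z = 0. Lengths are in m, angles in rad, forces in N, time in s.
With the tool pointing down it reaches from about 0.35 to 0.85 m from the base axis. Payload 8.1 kg.
Tool frame: the origin (TCP) lies on the centre line of the jaws, within the pads' length; the fingertips stand 17 mm ahead of it and the grasp point (between the pads) lies 2 mm behind it; z points along the fingers, y is the line along which they close (so a half turn about z gives the same grasp; the last joint's range is limited). The gripper opens to 93 mm and grips with 3 to 60 N. Pads are 15 mm wide; open, the fingers measure 128 mm over their backs; the gripper's body (75 mm by 188 mm) begins 65 mm behind the grasp point.
Start: joints at [-1.248, 0.13, 1.488, -0, 1.523, -0.085], TCP at [0.238, -0.551, 0.236] pointing down, gripper open.
Joint ranges: [-2.96, 2.96], [-0.89, 2.26], [0.02, 2.5], [-1.34, 4.48], [0, 2.73], [-2.66, 2.66]. Speed limits (rad/s): [2.39, 2.39, 2.79, 3.14, 3.14, 3.14].

INTERFACE

Orientations are given as a rotation vector (axis times angle).
In Python, from plant import robot, optics, close_job, models gives the robot as it stands.
- The arm moves only by the shell command python3 -m inch 'ROWS' [OPENING] [FORCE]. ROWS is a JSON object of lists of equal length, an entry for each row: "travel": the shift along the tool's x, y, z in m, a list of three; "spin": the turn about the tool's z in rad. In form: {"travel": [[x, y, z], ...], "spin": [spin, ...]}. A call has 1 to 10 rows; each row is the pose to reach, as a shift and turn from the pose commanded when the call began, along the tool's axes at that moment; what a row does not reach only later rows make up. A row lasts 1/12 s, in which the tool goes at most 41.7 mm and 7.16 degrees, less where a joint would pass 70% of its speed; a pose out of reach is approached as far as the arm can. A call with a gripper value outside its range is refused whole. OPENING is the closure, from 0 (fully open) to 1 (shut), set as the call begins (- or left out, the last holds). The fingers move at their own pace and stop on an object; FORCE is the grip in N (left out, the last holds). Time passes only in rows, so rows that repeat a pose let the fingers close. It gives the time, the measured TCP pose, the force, the opening and the grip force at its end, in the units of the state.
- robot.read_state(): the state, without advancing time (a new reading comes with each control period).
- optics.read_camera(name): name is "scene" or "top" or "wrist"; returns (picture, depth): 420x560x3 uint8, red, green, blue; 420x560 float32, m along the optical axis (not along the pixel's ray), 0 where there is no reading.
- optics.camera_info(name): a dict with "camera_matrix" (3x3 intrinsics, pixels), "view" (4x4, takes a point from world to camera coordinates). Camera axes: x right, y down, z forward; pixel columns grow to the right and rows downward; lengths in m; the calibration is good to about 2 mm. The wrist camera is an equidistant fisheye: a pixel r from the principal point sees the ray r / f radians off the axis. A picture is of the moment at which its call begins: read the wrist's pose just before it. camera_info takes no time and is no camera call; for the wrist camera it gives the pose at the moment of the call.
- close_job(): hands the job in; it is judged then, once.
Trained networks look in the newest picture that a camera, given by its name, has taken for a name from the list of things; names that differ only in an ending like _2 or _b are one class to them, and where a whole thing is asked for, a point or a joint stands for the part that bears it (a point fixed in the world has none). Each returns a list of dicts, best first, with "p" (0 to 1); they miss things now and then, are a little off and sometimes report something else, mostly with a low value. They report only what shows in the picture. A call takes as long as a camera call. They do not tell look-alikes from the thing itself.
- models.look_for(camera, name): "centre" ([x, y, z] in m, in world coordinates, good to about 4 mm: the middle of the surface that is visible of it).
- models.masks_of(camera, name): "region" (420x560 bool, what is visible of it).
The state is a dict: "t": time; "q": joint angles; "dq": joint speeds; "joint_torque": joint torques, N m; "tool_pos": TCP position; "orientation": TCP orientation; "force": force on the tool from outside, world axes, zero at the start; "wrist_torque": the same for the moment, N m; "opening": finger opening in m; "gripper_force": force on a finger pad.
Only numpy, scipy, OpenCV 4.12 (cv2) and the standard library are available. Lean on these libraries where they do the work, as an engineer would, in place of code of your own. Each camera call takes 0.05 s, during which the arm holds its last target. There are 200 camera calls.

## Working session

There is one attempt and no reset: what is moved stays moved. The work goes in short steps, Python scripts to look and compute and a shell command to move; the robot and the scene stay as the last step left them, time stands still between calls to the robot, and variables do not carry over. Pictures are saved under pics/ and viewed, at most 10 in all, crops included, and the job is handed in when it is done.

```bash
ls; mkdir -p pics
cat > h.py <<'E'
import numpy as np,cv2
from plant import robot,optics,models
def pts(cam,depth):
    i=optics.camera_info(cam);K=np.array(i["camera_matrix"]);V=np.array(i["view"])
    v,u=np.mgrid[:depth.shape[0],:depth.shape[1]]
    P=np.stack([(u-K[0,2])/K[0,0]*depth,(v-K[1,2])/K[1,1]*depth,depth],-1)
    return (P-V[:3,3])@V[:3,:3]
E
python3 - <<'E'
from h import *
for c in("scene","top"):
    p,d=optics.read_camera(c); cv2.imwrite(f"pics/{c}0.png",p[...,::-1]); np.savez(f"{c}0.npz",p=p,P=pts(c,d),d=d)
    for n in("jar","cap","socket","salt_shaker","tea_glass","dip_bowl"):
        try: print(c,n,[(np.round(r["centre"],3).tolist(),round(r["p"],2)) for r in models.look_for(c,n)][:5])
        except Exception as e: print(c,n,e)
print(robot.read_state())
E
```

```text
pics
scene jar [([0.372, 0.409, 0.07], 0.83), ([0.386, 0.282, 0.054], 0.8)]
scene cap [([0.242, 0.319, 0.023], 0.69), ([0.394, 0.274, 0.111], 0.59)]
scene socket [([0.54, 0.335, 0.004], 0.81)]
scene salt_shaker [([0.532, 0.426, 0.072], 0.68)]
scene tea_glass [([0.367, 0.506, 0.04], 0.9)]
scene dip_bowl [([0.522, 0.603, 0.024], 0.79)]
top jar [([0.385, 0.28, 0.077], 0.85), ([0.378, 0.397, 0.084], 0.66), ([0.371, 0.5, 0.029], 0.35)]
top cap [([0.405, 0.267, 0.113], 0.8), ([0.248, 0.31, 0.019], 0.61)]
top socket [([0.542, 0.332, 0.005], 0.7)]
top salt_shaker [([0.534, 0.419, 0.091], 0.87)]
top tea_glass [([0.373, 0.501, 0.03], 0.95)]
top dip_bowl [([0.512, 0.603, 0.018], 0.73)]
{'t': 0.7, 'q': array([-1.24837540e+00,  1.30372711e-01,  1.48816894e+00,  8.25177829e-06,
        1.52302486e+00, -8.54125722e-02]), 'dq': array([-6.48630287e-04,  5.16630361e-04, -9.94953953e-04,  3.96710467e-05,
        4.47573237e-04,  8.94750973e-04]), 'joint_torque': array([ 1.84615761e-03, -5.59591126e+01, -4.91949427e+01,  7.70153990e-02,
        2.23499013e-02,  7.18943625e-06]), 'tool_pos': array([ 0.23799297, -0.55079361,  0.23566861]), 'orientation': array([3.07647741e+00, 6.36187180e-01, 1.77113806e-05]), 'force': array([-0.17788347, -0.62456571, -1.39593308]), 'wrist_torque': array([ 0.00766911, -0.00954765, -0.03786986]), 'gripper_force': 0.0, 'opening': 0.09339767968230117}
```

View pics/top0.png

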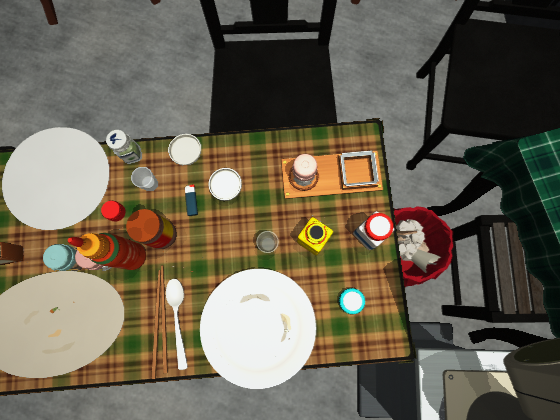

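View pics/scene0.png

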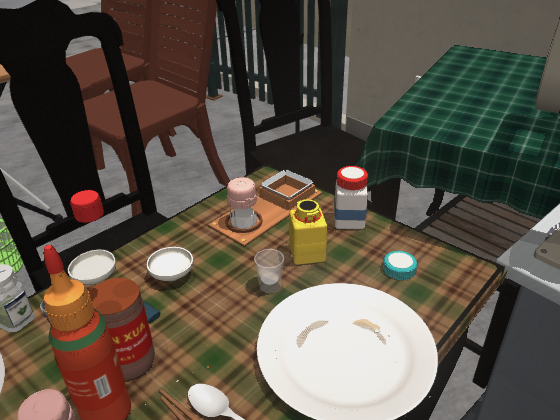

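The top picture shows the target jar (red cap, white disc) at about (377,228), the yellow look-alike at (316,235), the empty socket at (359,170) and the shaker at (304,170). The tea glass is at (267,241) and the dip bowl is probably the one at (225,184). The scene view agrees, and it shows the blue band on the jar at (350,213).

Run:
```python
from h import *
A={c:np.load(f"{c}0.npz") for c in("top","scene")}
for c in A:
    P=A[c]["P"];p=A[c]["p"].astype(int);ok=A[c]["d"]>0
    near=ok&(np.hypot(P[...,0]-.395,P[...,1]-.272)<.065)
    z=P[...,2]
    top=near&(z>.1)&(z<.125)
    q=P[top];print(c,"cap n",len(q),"z",np.percentile(q[:,2],[5,50,95]).round(4),"circ",[np.round(v,4) for v in cv2.minEnclosingCircle(q[:,:2].astype(np.float32))], "mean",q.mean(0).round(4))
    s=near&(z>.01)&(z<.09)
    q=P[s];r=cv2.minAreaRect((q[:,:2]*1000).astype(np.float32));print(" jar side",len(q),np.round(r[0],1),np.round(r[1],1),r[2])
    b=near&(z>.01)&(z<.08)
    # segment normals via local pts: direction histogram
    dx=np.roll(P,-2,1)-P;dy=np.roll(P,-2,0)-P;n=np.cross(dx,dy);n/=np.linalg.norm(n,axis=-1,keepdims=True)+1e-12
    m=b&(abs(n[...,2])<.25);a=np.degrees(np.arctan2(n[m][:,1],n[m][:,0]));print(" yaw mod90 hist",np.histogram(a%90,18,(0,90))[0])
    k=ok&(abs(P[...,0]-.54)<.08)&(P[...,1]>.22)&(P[...,1]<.36)&(z>.022)&(z<.05)
    q=P[k];r=cv2.minAreaRect((q[:,:2]*1000).astype(np.float32));print(" lips",len(q),q[:,2].max(),np.round(r[0],1),np.round(r[1],1),r[2])
    f=ok&(abs(P[...,0]-.54)<.08)&(P[...,1]>.22)&(P[...,1]<.36)&(z>.003)&(z<.009)
    k=ok&(abs(P[...,0]-.54)<.06)&(P[...,1]>.37)&(P[...,1]<.48)&(z>.05)&(z<.1)
    q=P[k];print(" shaker",len(q),[np.round(v,4) for v in cv2.minEnclosingCircle(q[:,:2].astype(np.float32))],q[:,2].max())
I=A["top"]["p"][140:270,270:430,::-1]
cv2.imwrite("pics/topc.png",cv2.resize(I,None,fx=4.9,fy=4.5,interpolation=2))
```

```text
top cap n 600 z [0.1076 0.111  0.1132] circ [array([0.4041, 0.2636]), np.float64(0.0287)] mean [0.4032 0.2643 0.1106]
 jar side 322 [403.9 263.6] [57.8 58.8] 44.90672302246094
 yaw mod90 hist [ 2  1  2  1  6  5  9 21 40 38 25 12  8  6  4  7  3  4]
 lips 582 0.03904126033924971 [553.7 290. ] [84.1 83.6] 6.700161933898926
 shaker 545 [array([0.5387, 0.4187]), np.float64(0.0279)] 0.09958509786176385
scene cap n 526 z [0.1022 0.1119 0.1139] circ [array([0.4025, 0.2646]), np.float64(0.03)] mean [0.3975 0.2698 0.1104]
 jar side 1233 [399.8 266.7] [58.6 57.7] 44.321449279785156
 yaw mod90 hist [19 18 20 14 19 23 48 61 39 55 35 30 36 36 32 34 24 22]
 lips 761 0.03916275417332663 [551.9 290.9] [86.2 86.2] 7.416036128997803
 shaker 818 [array([0.5372, 0.4205]), np.float64(0.0279)] 0.09942628990649831
```

View pics/topc.png

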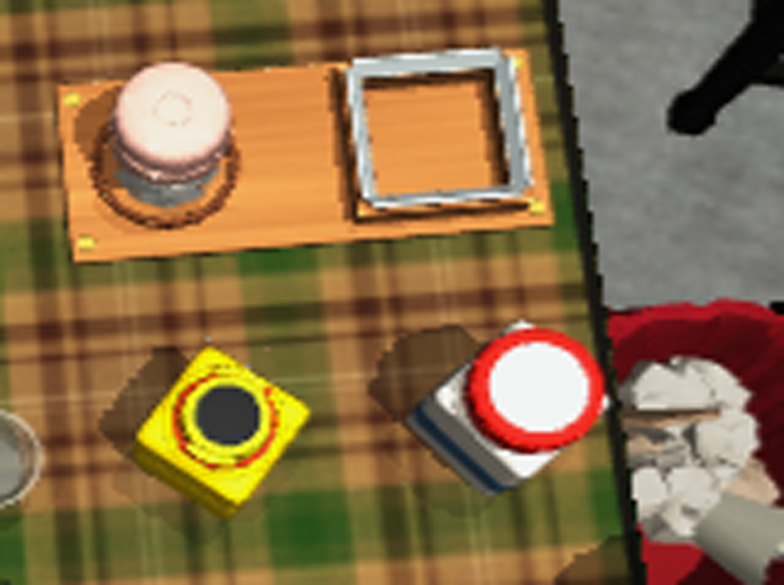

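```bash
cat >> h.py <<'E'
from scipy.spatial.transform import Rotation as R
def go(p,a):
    s=robot.read_state();M=R.from_rotvec(s["orientation"]).as_matrix()
    a0=np.arctan2(M[1,0],M[0,0])
    print("t",round(s["t"],2),"pos",s["tool_pos"].round(4),"a",round(a0,4),"tilt",M[:,2].round(3),"F",s["force"].round(1),"open",round(s["opening"],4),"gf",round(s["gripper_force"],1))
    print("travel",(M.T@(np.array(p)-s["tool_pos"])).round(4),"spin",round((a0-a+np.pi)%(2*np.pi)-np.pi,3))
E
python3 - <<'E'
from h import *
for c in("top","scene"):
    A=np.load(f"{c}0.npz");P=A["P"];ok=A["d"]>0
    for x0,x1,y0,y1 in [(.1,.4,-.7,-.3),(.4,.7,-.7,-.3),(.25,.45,-.3,0),(.45,.7,-.3,0),(.25,.45,0,.2),(.45,.62,0,.2),(.62,.8,0,.2)]:
        k=ok&(P[...,0]>x0)&(P[...,0]<x1)&(P[...,1]>y0)&(P[...,1]<y1)
        print(c,x0,x1,y0,y1,k.sum(),P[k][:,2].max().round(3) if k.any() else None)
go((.5,-.15,.236),2.349)
E
```

```text
top 0.1 0.4 -0.7 -0.3 2177 -0.292
top 0.4 0.7 -0.7 -0.3 1135 -0.724
top 0.25 0.45 -0.3 0 8644 0.005
top 0.45 0.7 -0.3 0 10816 0.006
top 0.25 0.45 0 0.2 698 0.006
top 0.45 0.62 0 0.2 591 -0.442
top 0.62 0.8 0 0.2 115 -0.729
scene 0.1 0.4 -0.7 -0.3 3943 0.005
scene 0.4 0.7 -0.7 -0.3 6309 0.007
scene 0.25 0.45 -0.3 0 8330 0.007
scene 0.45 0.7 -0.3 0 7628 0.006
scene 0.25 0.45 0 0.2 223 0.004
scene 0.45 0.62 0 0.2 0 None
scene 0.62 0.8 0 0.2 0 None
t 0.7 pos [ 0.238  -0.5508  0.2357] a 0.4078 tilt [ 0. -0. -1.] F [-0.2 -0.6 -1.4] open 0.0934 gf 0.0
travel [ 3.995e-01 -2.640e-01 -3.000e-04] spin -1.941
```

```bash
python3 -m inch '{"travel":[[0.035,-0.022,0],[0.07,-0.045,0],[0.1,-0.068,0],[0.135,-0.09,0],[0.17,-0.112,0],[0.205,-0.135,0],[0.24,-0.158,0],[0.275,-0.18,0],[0.31,-0.203,0],[0.345,-0.226,0]],"spin":[-0.1,-0.2,-0.3,-0.4,-0.5,-0.6,-0.7,-0.8,-0.9,-1.0]}' 0 60
python3 -c "
from h import *
go((.402,.265,.236),2.349)"
```

```text
t: 1.53
tool_pos: [0.4656, -0.2051, 0.236]
orientation: [2.389, 2.038, 0.001]
force: [0.2, -0.0, -0.0]
opening: 0.0926
gripper_force: 0.0
t 1.53 pos [ 0.4656 -0.2051  0.236 ] a 1.4126 tilt [ 0.001 -0.    -1.   ] F [ 0.2 -0.  -0. ] open 0.0926 gf 0.0
travel [ 4.542e-01 -1.368e-01 -2.000e-04] spin -0.936
```

```bash
python3 -m inch '{"travel":[[0.038,-0.011,0],[0.076,-0.023,0],[0.114,-0.034,0],[0.152,-0.046,0],[0.19,-0.057,0],[0.228,-0.069,0],[0.266,-0.08,0],[0.304,-0.092,0],[0.342,-0.103,0],[0.38,-0.114,0]],"spin":[-0.1,-0.2,-0.3,-0.4,-0.5,-0.6,-0.7,-0.8,-0.9,-0.936]}'
python3 -c "
from h import *
go((.402,.265,.236),2.349)"
```

```text
t: 2.37
tool_pos: [0.4133, 0.1884, 0.2361]
orientation: [1.211, 2.898, 0.001]
force: [2.0, 0.0, 0.1]
opening: 0.0932
gripper_force: 0.0
t 2.37 pos [0.4133 0.1884 0.2361] a 2.3498 tilt [ 0.001  0.    -1.   ] F [2.  0.  0.1] open 0.0932 gf 0.0
travel [0.0624 0.0457 0.0001] spin 0.001
```

```bash
python3 -m inch '{"travel":[[0.03,0.022,0],[0.062,0.045,0],[0.062,0.045,0],[0.062,0.045,0]],"spin":[0,0,0,0]}'
cat >> h.py <<'E'
def wpts(d):
    i=optics.camera_info("wrist");K=np.array(i["camera_matrix"]);V=np.array(i["view"])
    v,u=np.mgrid[:d.shape[0],:d.shape[1]]
    X=(u-K[0,2])/K[0,0];Y=(v-K[1,2])/K[1,1];th=np.hypot(X,Y);t=np.tan(np.minimum(th,1.45))/np.maximum(th,1e-9)
    P=np.stack([X*t*d,Y*t*d,d],-1)
    return (P-V[:3,3])@V[:3,:3]
E
python3 - <<'E'
from h import *
go((.402,.265,.236),2.349)
info=optics.camera_info("wrist");p,d=optics.read_camera("wrist");P=wpts(d)
cv2.imwrite("pics/w1.png",p[...,::-1])
ok=d>0;z=P[...,2]
near=ok&(np.hypot(P[...,0]-.403,P[...,1]-.265)<.06)
q=P[near&(z>.104)&(z<.125)];print(len(q))
if len(q):
  print("cap",np.median(q[:,2]),cv2.minEnclosingCircle(q[:,:2].astype(np.float32)),q.mean(0))
q=P[near&(z>.015)&(z<.09)]
if len(q): print(len(q),cv2.minAreaRect((q[:,:2]*1000).astype(np.float32)))
k=ok&(np.hypot(P[...,0]-.553,P[...,1]-.29)<.075)&(z>.025)&(z<.05)
q=P[k];print(len(q),cv2.minAreaRect((q[:,:2]*1000).astype(np.float32)) if len(q) else 0)
E
```

```text
t: 2.7
tool_pos: [0.402, 0.2641, 0.2356]
orientation: [-1.214, -2.897, 0.0]
force: [-0.2, -0.7, -0.0]
opening: 0.0931
gripper_force: 0.0
t 2.7 pos [0.402  0.2641 0.2356] a 2.3481 tilt [-0. -0. -1.] F [-0.2 -0.7 -0. ] open 0.0931 gf 0.0
travel [ 0.0006  0.0006 -0.0004] spin -0.001
3150
cap 0.1104793303267709 ((0.4066522419452667, 0.26068347692489624), 0.028993753716349602) [0.40543601 0.26185184 0.11033995]
984 ((405.8395690917969, 261.85321044921875), (57.880855560302734, 56.79113006591797), 44.37214660644531)
1217 ((555.2882080078125, 287.7700500488281), (83.82276916503906, 83.18578338623047), 6.3981804847717285)
```

View pics/w1.png

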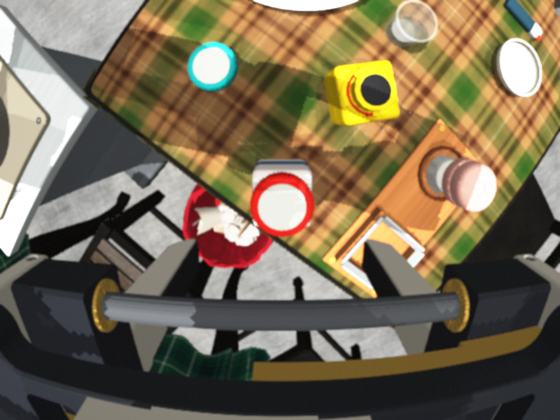

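The wrist view shows the red cap at (282,203), squarely between the jaws, with the socket at (383,252). Measurements from all three cameras agree to about 2 mm, so I'll descend and grip.

```bash
python3 -m inch '{"travel":[[-0.002,0.001,0.035],[-0.002,0.001,0.07],[-0.002,0.001,0.105],[-0.002,0.001,0.14],[-0.002,0.001,0.165],[-0.002,0.001,0.18],[-0.002,0.001,0.18],[-0.002,0.001,0.18]],"spin":[0,0,0,0,0,0,0,0]}' && python3 -m inch '{"travel":[[0,0,0],[0,0,0],[0,0,0],[0,0,0],[0,0,0],[0,0,0],[0,0,0],[0,0,0]],"spin":[0,0,0,0,0,0,0,0]}' 1 50
```

```text
t: 3.42
tool_pos: [0.4049, 0.26, 0.0553]
orientation: [-1.223, -2.893, 0.002]
force: [0.1, -0.1, 0.3]
opening: 0.0929
gripper_force: 0.0
t: 4.08
tool_pos: [0.4053, 0.2619, 0.0561]
orientation: [1.22, 2.895, 0.001]
force: [0.3, 0.2, 3.9]
opening: 0.0573
gripper_force: 50.0
```

```bash
python3 -m inch '{"travel":[[0,0,-0.015],[0,0,-0.03],[0,0,-0.05],[0,0,-0.07],[0,0,-0.08],[0,0,-0.08]],"spin":[0,0,0,0,0,0]}'
python3 -c "
from h import *
go((.554,.289,.136),1.686)"
```

```text
t: 4.58
tool_pos: [0.4061, 0.2622, 0.1376]
orientation: [1.219, 2.893, 0.004]
force: [0.7, 0.5, -4.5]
opening: 0.0577
gripper_force: 50.0
t 4.58 pos [0.4061 0.2622 0.1376] a 2.3439 tilt [ 0.003  0.001 -1.   ] F [ 0.7  0.5 -4.5] open 0.0577 gf 50.0
travel [-0.0841  0.1246  0.0021] spin 0.658
```

```bash
python3 -m inch '{"travel":[[-0.01,0.015,0],[-0.022,0.033,0],[-0.034,0.051,0],[-0.046,0.069,0],[-0.058,0.087,0],[-0.07,0.105,0],[-0.079,0.118,0],[-0.084,0.1245,0],[-0.084,0.1245,0],[-0.084,0.1245,0]],"spin":[0.07,0.16,0.25,0.34,0.43,0.52,0.6,0.658,0.658,0.658]}'
python3 - <<'E'
from h import *
go((.554,.289,.136),1.686)
def rect(P,m,n):
    q=P[m]; 
    if len(q)>20: r=cv2.minAreaRect((q[:,:2]*1000).astype(np.float32));print(n,len(q),np.round(r[0],1),np.round(r[1],1),round(r[2],1))
for c in("top","scene","wrist"):
    p,d=optics.read_camera(c);P=wpts(d) if c=="wrist" else pts(c,d);z=P[...,2]
    cv2.imwrite(f"pics/b_{c}.png",p[...,::-1])
    n=(d>0)&(np.hypot(P[...,0]-.554,P[...,1]-.289)<.06)
    pp=p.astype(int);red=(pp[...,0]>120)&(pp[...,1]<60)
    rect(P,n&(z>.17)&(z<.2)&((red)|(pp.min(-1)>150)),c+" cap")
    rect(P,n&(z>.08)&(z<.12),c+" jar low")
    rect(P,n&(z>.026)&(z<.045),c+" lips")
E
```

```text
t: 5.42
tool_pos: [0.5517, 0.2879, 0.1332]
orientation: [-2.087, -2.346, 0.005]
force: [0.1, -0.8, -4.6]
opening: 0.0573
gripper_force: 50.0
t 5.42 pos [0.5517 0.2879 0.1332] a 1.6873 tilt [-0.003 -0.001 -1.   ] F [ 0.1 -0.8 -4.6] open 0.0573 gf 50.0
travel [ 0.0008  0.0024 -0.0028] spin 0.001
top jar low 129 [540.6 313. ] [60.4 23.2] 34.5
top lips 200 [551.9 308.8] [83.5 45.4] 6.9
scene cap 103 [549.3 304.3] [27.9 53.9] 81.4
scene jar low 617 [534.3 301.9] [77.8 41.4] 50.4
scene lips 585 [552.1 291.7] [86.4 85.8] 7.2
wrist cap 10404 [553.2 295.9] [57.9 45.5] 7.1
wrist jar low 1355 [549.2 316.9] [55.5  2.7] 7.0
wrist lips 1713 [553.  310.7] [83.3 42.6] 4.6
```

View pics/b_scene.png

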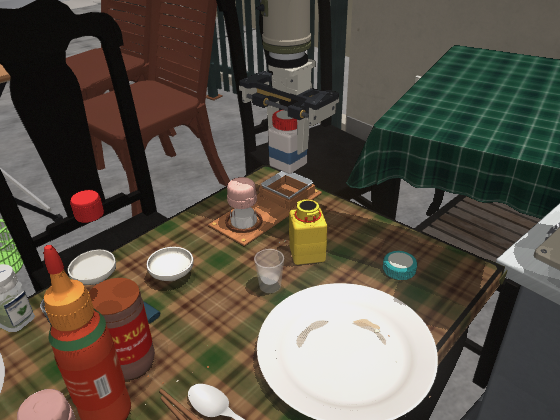

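The scene view shows the jar held upright over the caddy at (288,150), with nothing else disturbed. Wrist depth puts the jar within 2 mm of the socket centre, so I'll lower it.

```bash
python3 -m inch '{"travel":[[0.0015,0.002,0.015],[0.0015,0.002,0.03],[0.0015,0.002,0.043],[0.0015,0.002,0.05],[0.0015,0.002,0.054],[0.0015,0.002,0.058],[0.0015,0.002,0.061],[0.0015,0.002,0.063],[0.0015,0.002,0.065],[0.0015,0.002,0.065]],"spin":[0,0,0,0,0,0,0,0,0,0]}'
```

```text
t: 6.4
tool_pos: [0.5547, 0.2902, 0.0707]
orientation: [2.09, 2.345, 0.0]
force: [-0.4, 0.4, -5.1]
opening: 0.0577
gripper_force: 50.0
```

```bash
python3 -m inch '{"travel":[[0,0,0.002],[0,0,0.004],[0,0,0.006],[0,0,0.0075],[0,0,0.009],[0,0,0.0095],[0,0,0.0095],[0,0,0.0095]],"spin":[0,0,0,0,0,0,0,0]}'
```

```text
t: 7.07
tool_pos: [0.5547, 0.2902, 0.0624]
orientation: [2.09, 2.345, 0.0]
force: [-4.3, -2.2, 4.4]
opening: 0.0579
gripper_force: 50.0
```

```bash
python3 -m inch '{"travel":[[0,0,0],[0,0,0],[0,0,0],[0,0,0],[0,0,0],[0,0,-0.02],[0,0,-0.05],[0,0,-0.09],[0,0,-0.13],[0,0,-0.15]],"spin":[0,0,0,0,0,0,0,0,0,0]}' 0
python3 -m inch '{"travel":[[0,0,0],[0,0,0]],"spin":[0,0]}'
python3 - <<'E'
from h import *
go((.5547,.2902,.107),1.686)
def rect(P,m,n):
    q=P[m]
    if len(q)>20: r=cv2.minAreaRect((q[:,:2]*1000).astype(np.float32));print(n,len(q),np.round(r[0],1),np.round(r[1],1),round(r[2],1),np.median(q[:,2]).round(4))
for c in("top","scene","wrist"):
    p,d=optics.read_camera(c);P=wpts(d) if c=="wrist" else pts(c,d);z=P[...,2]
    cv2.imwrite(f"pics/c_{c}.png",p[...,::-1])
    n=(d>0)&(np.hypot(P[...,0]-.554,P[...,1]-.289)<.06)
    rect(P,n&(z>.105)&(z<.13),c+" cap")
    q=P[n&(z>.113)&(z<.13)]; 
    if len(q)>20: 
        A=np.c_[q[:,:2]-q[:,:2].mean(0),np.ones(len(q))];print("plane",np.linalg.lstsq(A,q[:,2],rcond=None)[0].round(4))
    rect(P,n&(z>.05)&(z<.095),c+" jar")
    rect(P,n&(z>.026)&(z<.045),c+" lips")
E
```

```text
t: 7.9
tool_pos: [0.5563, 0.2909, 0.2172]
orientation: [2.088, 2.343, 0.01]
force: [1.3, -0.0, 0.9]
opening: 0.093
gripper_force: 0.0
t: 8.07
tool_pos: [0.5557, 0.2906, 0.2133]
orientation: [2.089, 2.344, 0.006]
force: [0.0, -0.7, -0.8]
opening: 0.093
gripper_force: 0.0
t 8.07 pos [0.5557 0.2906 0.2133] a 1.6859 tilt [ 0.004  0.002 -1.   ] F [ 0.  -0.7 -0.8] open 0.093 gf 0.0
travel [-0.0004 -0.0015  0.1063] spin -0.0
top cap 402 [553.3 300.3] [57.9 40.6] 3.6 0.117
plane [ 0.0113 -0.0198  0.1172]
top jar 302 [541.9 303.6] [76.3 42.6] 45.1 0.08
top lips 352 [553.4 289.9] [82.6 83.9] 6.1 0.0328
scene cap 451 [549.8 293.4] [55.9 55.5] 4.8 0.1181
plane [ 0.0344 -0.0296  0.1182]
scene jar 799 [539.8 303.3] [75.6 47.3] 49.9 0.075
scene lips 592 [552.1 290.6] [85.  86.6] 6.5 0.0338
wrist cap 3966 [554.8 291.4] [56.9 55.7] 5.1 0.116
plane [ 0.0015 -0.0057  0.116 ]
wrist jar 1006 [555.  292.2] [58.3 55.5] 6.4 0.086
wrist lips 1415 [555.6 289.1] [82.4 82.9] 6.5 0.0326
```

View pics/c_wrist.png

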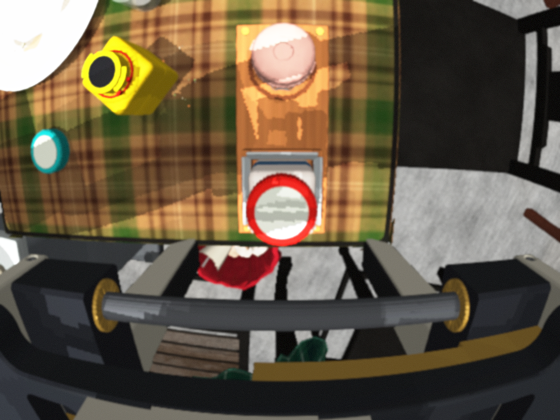

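The cap top is level at z = 0.116–0.117, where 0.117 is expected when home, so the jar is seated in the socket. I'll grip the cap with the fingertips kept above the jar's shoulder (z = 0.091).

```bash
python3 -m inch '{"travel":[[0,-0.001,0.03],[0,-0.001,0.06],[0,-0.001,0.085],[0,-0.001,0.095],[0,-0.001,0.1],[0,-0.001,0.101],[0,-0.001,0.101],[0,-0.001,0.101]],"spin":[0,0,0,0,0,0,0,0]}'
python3 -c "
from h import *
go((.5548,.2908,.112),1.686)"
```

```text
t: 8.88
tool_pos: [0.5547, 0.2905, 0.112]
orientation: [2.089, 2.345, 0.004]
force: [-0.2, -1.0, 0.8]
opening: 0.093
gripper_force: 0.0
t 8.88 pos [0.5547 0.2905 0.112 ] a 1.6858 tilt [ 0.002  0.001 -1.   ] F [-0.2 -1.   0.8] open 0.093 gf 0.0
travel [0.0003 0.0002 0.    ] spin -0.0
```

```bash
python3 -m inch '{"travel":[[0,0,0],[0,0,0],[0,0,0],[0,0,0],[0,0,0],[0,0,0],[0,0,0],[0,0,0],[0,0,0]],"spin":[0,0,0,0,0,0,0,0,0]}' 1 60
python3 -m inch '{"travel":[[0,0,0],[0,0,0],[0,0,0],[0,0,0],[0,0,0],[0,0,0],[0,0,0],[0,0,0],[0,0,0],[0,0,0]],"spin":[-0.06,-0.12,-0.18,-0.24,-0.3,-0.36,-0.42,-0.48,-0.54,-0.6]}'
python3 -c "
from h import *
go((.5548,.2908,.112),1.686+1.42);print(robot.read_state()['wrist_torque'])"
```

```text
t: 9.63
tool_pos: [0.5538, 0.29, 0.1102]
orientation: [2.09, 2.345, 0.001]
force: [2.1, -0.0, 0.8]
opening: 0.0556
gripper_force: 60.0
t: 10.47
tool_pos: [0.5546, 0.2896, 0.1107]
orientation: [1.3, 2.858, 0.001]
force: [2.8, -1.8, 0.3]
opening: 0.0553
gripper_force: 60.0
t 10.47 pos [0.5546 0.2896 0.1107] a 2.288 tilt [ 0.002 -0.    -1.   ] F [ 2.8 -1.8  0.3] open 0.0553 gf 60.0
travel [ 0.0008  0.0009 -0.0013] spin -0.818
[-0.27965814 -0.80904406 -0.31620605]
```

The 0.32 N m about the vertical matches the stated drag, so the cap is turning. I'll continue to about 1.4 rad in total.

```bash
python3 -m inch '{"travel":[[0,0,0],[0,0,0],[0,0,0],[0,0,0],[0,0,0],[0,0,0],[0,0,0],[0,0,0],[0,0,0],[0,0,0]],"spin":[-0.08,-0.16,-0.24,-0.32,-0.4,-0.48,-0.56,-0.64,-0.72,-0.8]}'
python3 -m inch '{"travel":[[0,0,0],[0,0,0],[0,0,0]],"spin":[0,0,0]}'
python3 - <<'E'
from h import *
go((.5548,.2908,.112),1.686);print(robot.read_state()['wrist_torque'])
p,d=optics.read_camera("wrist");P=wpts(d);z=P[...,2]
n=(d>0)&(np.hypot(P[...,0]-.554,P[...,1]-.289)<.06)
for a,b in((.05,.095),(.026,.045)):
    q=P[n&(z>a)&(z<b)];print(len(q),cv2.minAreaRect((q[:,:2]*1000).astype(np.float32)) if len(q) else 0)
cv2.imwrite("pics/d_wrist.png",p[...,::-1])
E
```

```text
t: 11.3
tool_pos: [0.5547, 0.2897, 0.1108]
orientation: [0.083, 3.138, 0.0]
force: [3.1, -0.8, 1.4]
opening: 0.0555
gripper_force: 60.0
t: 11.55
tool_pos: [0.5544, 0.2899, 0.1109]
orientation: [0.092, 3.138, 0.0]
force: [3.9, -2.7, 3.2]
opening: 0.0554
gripper_force: 60.0
t 11.55 pos [0.5544 0.2899 0.1109] a 3.0829 tilt [ 0.002  0.    -1.   ] F [ 3.9 -2.7  3.2] open 0.0554 gf 60.0
travel [-0.0004  0.0009 -0.0011] spin 1.397
[-0.34546748 -0.9829312  -0.16055683]
2563 ((535.13427734375, 290.0325012207031), (68.71472930908203, 27.830368041992188), 89.08401489257812)
2463 ((546.119873046875, 287.8631896972656), (64.81216430664062, 82.08954620361328), 5.971593856811523)
```

View pics/d_wrist.png

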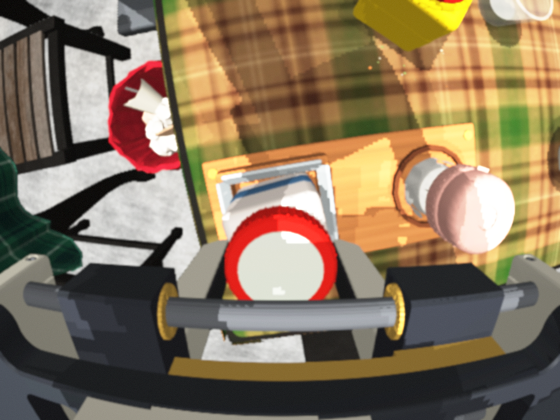

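The picture shows the jar still in the socket, turned a little with the cap: its edge runs (228,210)-(313,178) against the socket's (220,180)-(325,162). I'll measure that yield to work out the seal angle.

Run:
```python
from h import *
p,d=optics.read_camera("wrist");P=wpts(d);z=P[...,2]
n=(d>0)&(np.hypot(P[...,0]-.554,P[...,1]-.289)<.05)&(P[...,0]<.54)
for a,b in((.045,.06),(.06,.07),(.07,.08),(.08,.088)):
    q=P[n&(z>a)&(z<b)]
    # outermost (-x) points per y bin
    e=[];
    for y in np.arange(.262,.318,.003):
        s=q[(q[:,1]>y)&(q[:,1]<y+.003)]
        if len(s): e.append((y+.0015,s[:,0].min()))
    e=np.array(e);f=np.polyfit(e[:,0],e[:,1],1);r=e[:,1]-np.polyval(f,e[:,0])
    k=abs(r)<.003;f=np.polyfit(e[k,0],e[k,1],1);print(a,len(e),k.sum(),"yaw",round(-np.arctan(f[0]),3))
```

```text
0.045 18 17 yaw 0.189
0.06 17 17 yaw 0.189
0.07 17 17 yaw 0.191
0.08 18 17 yaw 0.186
```

Jar yaw is 0.19 rad against 0.116 at placing, so the seal is at about 1.3 rad. That is past letting go and well below 1.9, so I'll stop turning and lift.

```bash
python3 -m inch '{"travel":[[0,0,-0.001],[0,0,-0.003],[0,0,-0.005],[0,0,-0.007],[0,0,-0.007]],"spin":[0,0,0,0,0]}'
```

```text
t: 12.07
tool_pos: [0.5531, 0.2902, 0.1171]
orientation: [-0.087, -3.139, 0.0]
force: [1.0, -0.6, -0.6]
opening: 0.0557
gripper_force: 60.0
```

No resistance, so I'll keep lifting.

```bash
python3 -m inch '{"travel":[[0,0,-0.004],[0,0,-0.008],[0,0,-0.012],[0,0,-0.016],[0,0,-0.021],[0,0,-0.027],[0,0,-0.032],[0,0,-0.035],[0,0,-0.035],[0,0,-0.035]],"spin":[0,0,0,0,0,0,0,0,0,0]}'
python3 -m inch '{"travel":[[0,0,0],[0,0,0],[0,0,0],[0,0,0],[0,0,0],[0,0,0]],"spin":[0,0,0,0,0,0]}'
python3 - <<'E'
from h import *
go((.5548,.2908,.112),1.686)
p,d=optics.read_camera("scene");P=pts("scene",d)
cv2.imwrite("pics/e.png",cv2.resize(p[80:260,180:420,::-1],None,fx=3.3,fy=3.3,interpolation=2))
z=P[...,2];n=(d>0)&(np.hypot(P[...,0]-.554,P[...,1]-.289)<.06)
pp=p.astype(int);red=n&(pp[...,0]>120)&(pp[...,1]<50);print("red z",np.percentile(z[red],[1,5,50,95,99]).round(3))
w=n&(pp.min(-1)>110)&(z<.13);print("white/jar z top",np.percentile(z[w],[50,95,99]).round(3))
E
```

```text
t: 12.9
tool_pos: [0.5537, 0.2901, 0.1524]
orientation: [0.088, 3.14, 0.0]
force: [0.6, 1.1, -0.3]
opening: 0.056
gripper_force: 60.0
t: 13.4
tool_pos: [0.5535, 0.29, 0.152]
orientation: [-0.088, -3.14, 0.0]
force: [0.2, 0.1, -0.1]
opening: 0.0556
gripper_force: 60.0
t 13.4 pos [0.5535 0.29   0.152 ] a 3.0858 tilt [-0. -0. -1.] F [ 0.2  0.1 -0.1] open 0.0556 gf 60.0
travel [-0.0013  0.0009  0.04  ] spin 1.4
red z [0.096 0.097 0.154 0.161 0.161]
white/jar z top [0.081 0.112 0.116]
```

View pics/e.png

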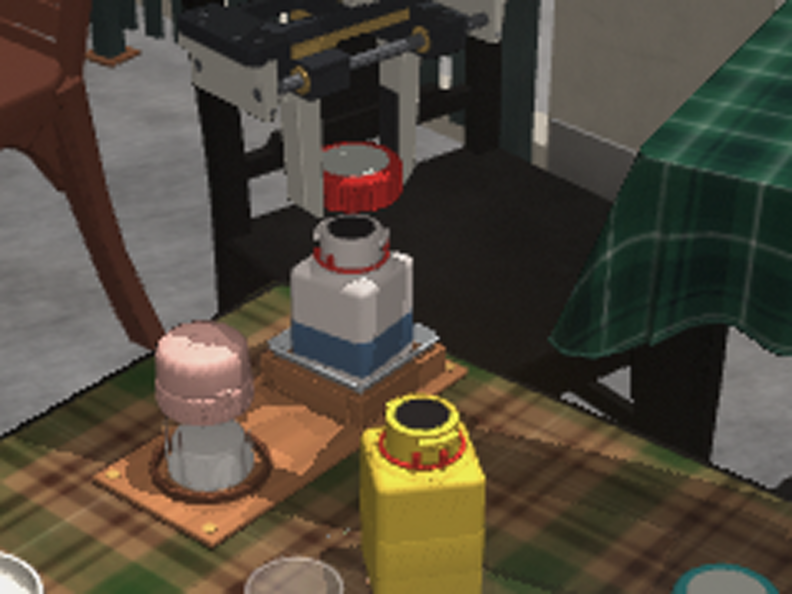

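The cap is held level at about (360,175) in the crop, with its lower edge about 134 mm above the jar's underside. The open jar is seated in the socket at (352,300), and the shaker is untouched.

```bash
python3 -c "
from plant import close_job
print(close_job())"
```

```text
the job is handed in; nothing more can be done
None
```

I handed the job in at about 13.5 s: the jar is home in the socket, and the cap was turned about 1.3 rad (inferred from gripper and jar angles) and is held level about 134 mm above the jar's underside; no verdict was returned.

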